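Drop the turned balls from the gated hopper

ROBOT

A 6-joint arm with a two-finger parallel gripper is mounted at the origin on the work surface. World frame = base frame: x ahead of the robot, y to its left, z up, the work surface at z = 0. Lengths are in m, angles in rad, forces in N, time in s.
With the tool pointing down it reaches from about 0.25 to 0.85 m from the base axis. Payload 12.5 kg.
Tool frame: the origin (TCP) lies midway between the tips of the shut fingers; the grasp point (between the pads) lies behind it (grip_depth is the z of the grasp point in the tool frame, in m); z points along the fingers, y is the line along which they close (so a half turn about z gives the same grasp; the last joint's range is limited). The gripper opens to 93 mm and grips with 3 to 60 N. Pads are 15 mm wide; open, the fingers measure 128 mm over their backs; the gripper's body (75 mm by 188 mm) begins 65 mm behind the grasp point.
Start: joints at [-1.235, 0.351, 1.652, -0, 1.139, -0.085], TCP at [0.225, -0.502, 0.219] pointing down, gripper open.
Joint ranges: [-2.75, 2.75], [-0.79, 2.1], [0.01, 2.65], [-1.57, 4.71], [0.07, 3.14], [-2.87, 2.87]. Speed limits (rad/s): [2.22, 2.22, 2.79, 3.14, 3.14, 3.14].

INTERFACE

Orientations are given as a unit quaternion [x, y, z, w].
In Python, from cell import state, capture, get_calibration, job_done, boxes_of, cut_out, tip_of, grip_depth gives the robot as it stands. The module is installed in compiled form; this text tells all that it offers.
- The arm moves only by the tool play_rows, never from a script. Its argument "deltas" is one flat list of numbers, 7 for each row, row after row: the opening in per cent of the stroke, from 0 (shut) to 100 (fully open), then the shift along the world's x, y, z in mm, then the turn, a rotation vector about the world's x, y, z in rad. In form: [fingers, tx, ty, tz, wx, wy, wz, fingers, tx, ty, tz, wx, wy, wz, ...]. A call has 1 to 8 rows; each row shifts and turns the commanded pose from where the row before left it; what a row does not reach is not made up. A row lasts 1/12 s, in which the tool goes at most 41.7 mm and 7.16 degrees, less where a joint would pass 70% of its speed; a pose out of reach is approached as far as the arm can. A call with a gripper value outside its range is refused whole. The fingers move at their own pace and stop on an object; "force" is the grip in N (left out, the last holds). Time passes only in rows, so rows that do not move let the fingers close. It gives the time, the measured TCP pose, the force, the opening and the grip force at its end, in the units of the state.
- state(): the state, without advancing time (a new reading comes with each control period).
- capture(name): name is "scene" or "top" or "wrist"; returns (picture, depth): 420x560x3 uint8, blue, green, red; 420x560 float32, m along the optical axis (not along the pixel's ray), 0 where there is no reading.
- get_calibration(name): a dict with "intrinsics" (3x3 intrinsics, pixels), "T" (4x4, takes a point from camera to world coordinates); the wrist camera has in their place "T_tool_cam" (4x4, takes a point from camera to tool coordinates, whose origin is the TCP and whose axes are the flange's). Camera axes: x right, y down, z forward; pixel columns grow to the right and rows downward; lengths in m; the calibration is good to about 2 mm. The wrist camera is an equidistant fisheye: a pixel r from the principal point sees the ray r / f radians off the axis. A picture is of the moment at which its call begins: read the wrist's pose just before it. get_calibration takes no time and is no camera call.
- job_done(): hands the job in; it is judged then, once.
Trained networks look in the newest picture that a camera, given by its name, has taken for a name from the list of things; names that differ only in an ending like _2 or _b are one class to them, and where a whole thing is asked for, a point or a joint stands for the part that bears it (a point fixed in the world has none). Each returns a list of dicts, best first, with "confidence" (0 to 1); they miss things now and then, are a little off and sometimes report something else, mostly with a low value. They report only what shows in the picture. A call takes as long as a camera call. They do not tell look-alikes from the thing itself.
- boxes_of(camera, label): "extent" ([left, top, right, bottom] in pixels, round what is visible of it).
- cut_out(camera, label): "region" (420x560 bool, what is visible of it) and "extent" ([left, top, right, bottom] in pixels, round what is visible of it).
- tip_of(camera, label): "uv" ([column, row] in pixels: a listed point, or the origin of a listed thing).
The state is a dict: "t": time; "joints": joint angles; "qvel": joint speeds; "joint_torque": joint torques, N m; "position": TCP position; "ee_rot": TCP orientation; "force": force on the tool from outside, world axes, zero at the start; "torque": the same for the moment, N m; "width": finger opening in m; "gripper_force": force on a finger pad.
Only numpy, scipy, OpenCV 4.12 (cv2) and the standard library are available. Lean on these libraries where they do the work, as an engineer would, in place of code of your own. Each camera call takes 0.05 s, during which the arm holds its last target. There are 200 camera calls.

TASK

Two plywood hoppers stand on the joiner's bench; one holds three wooden balls, the other short dowels. Pull out the slide gate under the hopper with the balls so that all the balls drop into the catch tray below, then push that gate fully home again and let go. Leave the gate of the dowel hopper shut.

Things in the scene. Friction and masses are not known exactly. Their poses are not given: they have to be found in the camera images.
- hopper: Fixed plywood hopper with the balls, 136 mm wide (y), 209 high. Origin on the bench under its square neck; z up, x points the way its gate pulls out (away from the robot, within about 0.2 rad of world x). Neck and flared top: x -28 to 28, z 92 to 209, clear window at +x. Its fixed catch tray: inside x -40 to 127, y -50 to 50 mm, walls 45 high; a ramp rolls the balls to the front.
- gate (a joint): Ball hopper's gate in m: 0 home, 0.06 out (stops); starts 0 to 6 mm ajar; about 2 N, stays put; balls drop from 45 mm out. Flat plate (top at z 90 mm), a 20 mm wide tongue and on it the handle: an upright round wooden post, diameter 22, z 90 to 140, axis at hopper x = 150 mm + joint value, y = 0. Grip it at z 118, fingers on its two y sides: the hopper stands behind it.
- ball_top_center (a point): Centre of the uppermost of the three loose wooden balls, 32 mm in diameter, about 14 g, stacked in the hopper's neck; it can drop only after the other two. About 160 mm above the bench at the start, under 75 mm when in the tray.
- other_gate (a joint): Gate of the dowel hopper, in m, built and read like gate; starts shut and must stay so. That hopper is like the first but for the short dowels (24 x 38 mm) in it, and stands on the other side of the robot's centre line, left or right.
Mind the look-alikes: they are no part of the job. Leave any purple, red or yellow look-alike of the part that bears ball_top_center alone.

How it is judged:
By the outcome, as a careful person would: the job done as asked, in the order asked, and still so for the second after the job is handed in, with the robot touching nothing.
It also fails if it takes over 35 s, if anything falls off the work surface, if the arm or the gripper's body presses on something with over 40 N, if the wrist force passes 120 N, or if a joint passes its speed limit or range.

## Working session

There is one attempt and no reset: what is moved stays moved. The work goes in short steps, Python scripts to look and compute and a tool call to move; the robot and the scene stay as the last step left them, time stands still between calls to the robot, and variables do not carry over. Pictures are saved under pics/ and viewed, at most 10 in all, crops included, and the job is handed in when it is done.

Besides the shell and the picture viewer there is one more tool, called as name(argument=value, ...) on one line, values as JSON. play_rows: Moves the arm, as the interface text tells. Its arguments: {"type":"object","properties":{"deltas":{"type":"array"},"force":{"type":"number"}},"required":["deltas"]}

```bash
mkdir -p pics
cat > h.py <<'E'
import numpy as np, cv2
from cell import *
def world(cam,d,uv):
    c=get_calibration(cam);K=np.array(c["intrinsics"]);T=np.array(c["T"])
    uv=np.atleast_2d(uv).astype(int);z=d[uv[:,1],uv[:,0]]
    p=np.c_[(uv[:,0]-K[0,2])/K[0,0]*z,(uv[:,1]-K[1,2])/K[1,1]*z,z]
    return p@T[:3,:3].T+T[:3,3]
E
python3 - <<'E'
from h import *
ims=[]
for c in("scene","top"):
    p,d=capture(c);np.save(c+".npy",d);cv2.imwrite(c+".png",p);ims.append(p)
    for l in("hopper","gate","other_gate","ball_top_center"):
        for b in boxes_of(c,l)[:4]: print(c,l,np.round(b["extent"]),round(b["confidence"],2))
        if l!="ball_top_center" or 1:
            for b in tip_of(c,l)[:3]: print("  tip",np.round(b["uv"]),round(b["confidence"],2),world(c,d,b["uv"]).round(3))
cv2.imwrite("pics/a.png",cv2.resize(ims[0],(800,600)));cv2.imwrite("pics/b.png",cv2.resize(ims[1],(800,600)))
s=state();print(s["t"],s["position"],s["ee_rot"],s["width"],grip_depth)
E
```

```text
scene hopper [177. 187. 289. 349.] 0.7
  tip [228. 289.] 0.64 [[ 0.421 -0.189  0.026]]
scene gate [211. 267. 269. 324.] 0.73Traceback (most recent call last):
  File "<stdin>", line 8, in <module>
ValueError: it knows: ball_top_center, hopper
```

Run:
```python
from h import *
ims=[]
for c in("scene","top"):
    p,d=capture(c);np.save(c+".npy",d);cv2.imwrite(c+".png",p);ims.append(p)
    for l in("hopper","gate","other_gate","ball_top_center"):
        for b in boxes_of(c,l)[:4]: print(c,l,np.round(b["extent"]),round(b["confidence"],2))
        if "gate" not in l:
            for b in tip_of(c,l)[:3]: print("  tip",np.round(b["uv"]),round(b["confidence"],2),world(c,d,b["uv"]).round(3))
cv2.imwrite("pics/a.png",cv2.resize(ims[0],(800,600)));cv2.imwrite("pics/b.png",cv2.resize(ims[1],(800,600)))
s=state();print(s["t"],s["position"],s["ee_rot"],s["width"],grip_depth)
```

```text
scene hopper [179. 188. 286. 349.] 0.59
  tip [229. 288.] 0.78 [[ 0.414 -0.186  0.024]]
scene gate [213. 265. 266. 321.] 0.58
scene other_gate [394. 236. 467. 273.] 0.72
scene ball_top_center [291. 286. 305. 307.] 0.62
scene ball_top_center [272. 255. 287. 273.] 0.6
scene ball_top_center [151. 284. 170. 299.] 0.54
  tip [277. 262.] 0.57 [[ 0.398 -0.074  0.031]]
  tip [159. 291.] 0.56 [[ 0.37  -0.312  0.032]]
  tip [300. 297.] 0.52 [[ 0.502 -0.075  0.03 ]]
top hopper [314. 115. 416. 258.] 0.77
  tip [349. 228.] 0.97 [[ 0.385 -0.161  0.168]]
top gate [350. 119. 369. 232.] 0.93
top other_gate [122.  80. 151. 150.] 0.82
top other_gate [348. 117. 368. 231.] 0.63
top ball_top_center [357. 212. 379. 236.] 0.72
top ball_top_center [276. 163. 295. 183.] 0.71
top ball_top_center [409. 237. 428. 254.] 0.68
top ball_top_center [353. 269. 371. 294.] 0.61
  tip [366. 223.] 0.83 [[ 0.394 -0.185  0.175]]
  tip [283. 229.] 0.76 [[ 0.392 -0.067  0.034]]
  tip [364. 278.] 0.54 [[ 0.308 -0.208  0.028]]
0.9 [ 0.22470107 -0.50200928  0.21865122] [9.77944426e-01 2.08865265e-01 1.30817694e-06 1.32243337e-05] 0.09323497102311268 -0.0188
```

View pics/a.png

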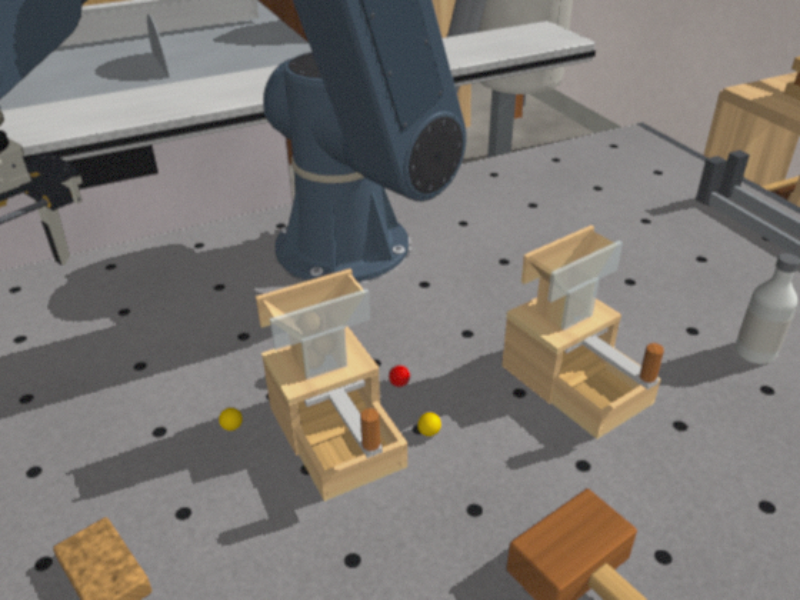

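View pics/b.png

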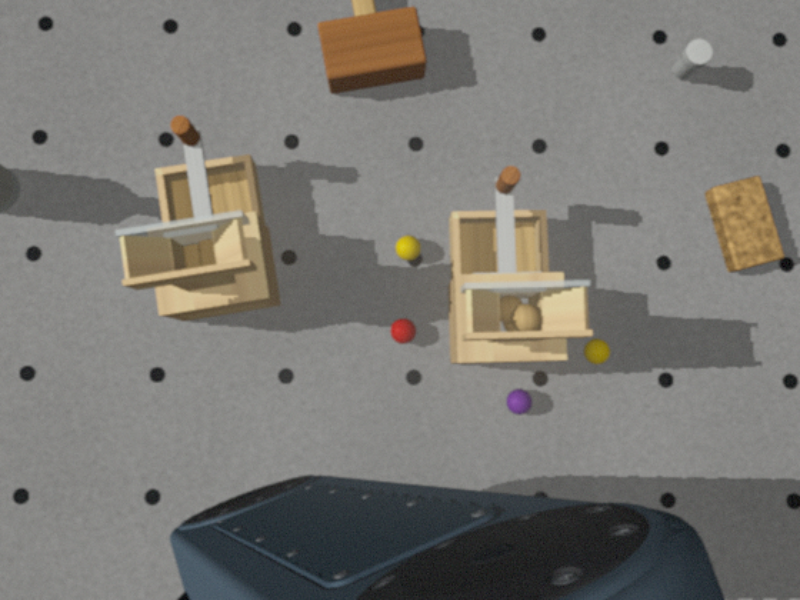

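Candidates, in `b.png` pixels: the right hopper at (525,305) shows a round wooden ball in its neck. The left one at (190,250) shows no ball. The red, yellow and purple balls lie loose on the bench and are look-alikes. The right hopper fits the task, with its post at (508,180). Next I'll measure the post and confirm with a crop.

Run:
```python
from h import *
p=cv2.imread("top.png")
a=cv2.resize(p[110:260,305:425],(400,500),interpolation=3);b=cv2.resize(p[75:225,75:195],(400,500),interpolation=3)
cv2.imwrite("pics/c.png",np.hstack([b,a]))
for c in("top","scene"):
    p=cv2.imread(c+".png");d=np.load(c+".npy");h=cv2.cvtColor(p,cv2.COLOR_BGR2HSV)
    v,u=np.mgrid[:420,:560];uv=np.c_[u.ravel(),v.ravel()];P=world(c,d,uv);H=h.reshape(-1,3)
    roi=(P[:,0]>.43)&(P[:,0]<.66)&(P[:,1]<-.08)&(P[:,1]>-.27)
    post=roi&(H[:,1]>130)&(P[:,2]>.095)&(P[:,2]<.15)
    q=P[post];t=q[q[:,2]>.132]
    print(c,len(q),q.min(0).round(3),q.max(0).round(3),"top",len(t),t.mean(0).round(4),t.min(0).round(4),t.max(0).round(4))
    g=P[roi&(H[:,1]<40)&(P[:,2]>.082)&(P[:,2]<.098)]
    if len(g)>10:
        l=cv2.fitLine(g[:,:2].astype(np.float32),cv2.DIST_HUBER,0,.01,.01).ravel();print("tongue",len(g),l.round(4),g.min(0).round(3),g.max(0).round(3))
        bins=np.arange(.43,.6,.02)
        for x in bins:
            w=g[(g[:,0]>x)&(g[:,0]<x+.02)]
            if len(w)>5:print(round(x,2),w[:,1].min().round(4),w[:,1].max().round(4),w[:,1].mean().round(4))
```

```text
top 131 [ 0.545 -0.187  0.103] [ 0.563 -0.17   0.144] top 116 [ 0.5535 -0.1785  0.14  ] [ 0.5449 -0.1874  0.1338] [ 0.5634 -0.1699  0.1436]
tongue 713 [ 0.9997  0.0244  0.4999 -0.1814] [ 0.451 -0.192  0.082] [ 0.564 -0.152  0.094]
0.45 -0.1924 -0.152 -0.1817
0.47 -0.1925 -0.173 -0.1825
0.49 -0.1923 -0.1722 -0.1815
0.51 -0.1908 -0.1713 -0.1812
0.53 -0.191 -0.1706 -0.1805
scene 317 [ 0.545 -0.19   0.095] [ 0.568 -0.17   0.143] top 135 [ 0.5585 -0.1803  0.1392] [ 0.5453 -0.1901  0.1321] [ 0.5665 -0.1702  0.1429]
tongue 606 [ 1.     -0.0028  0.4863 -0.1841] [ 0.446 -0.224  0.082] [ 0.567 -0.143  0.095]
0.43 -0.2237 -0.1433 -0.1716
0.45 -0.2235 -0.145 -0.1862
0.47 -0.1933 -0.1724 -0.1832
0.49 -0.1924 -0.1714 -0.1828
0.51 -0.1917 -0.1771 -0.1857
0.53 -0.1906 -0.1824 -0.1879
0.55 -0.19 -0.1709 -0.1814
```

View pics/c.png

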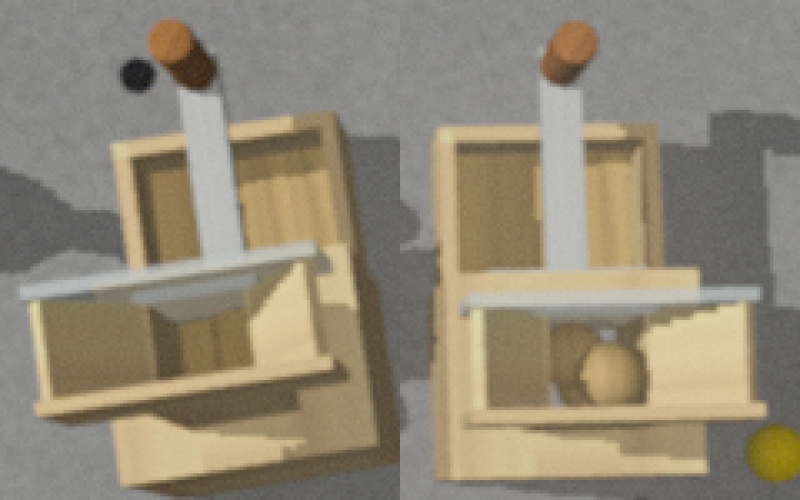

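The crop confirms it. The right hopper holds stacked wooden balls, with the top one at crop (612,375), and the left neck shows dowels or wood only. The target post axis is about (0.555, -0.1795), its top at z 0.14 as expected, and the gate yaw is about 0.027.

play_rows(deltas=[100,27,27,8,0,0,-0.049,100,27,27,8,0,0,-0.049,100,27,27,8,0,0,-0.049,100,27,27,8,0,0,-0.049,100,27,27,8,0,0,-0.049,100,27,27,8,0,0,-0.049,100,27,27,8,0,0,-0.049,100,27,27,8,0,0,-0.049], force=25)

```text
t: 1.57
position: [0.4417, -0.2844, 0.2832]
ee_rot: [1.0, 0.013, 0.0, 0.0]
force: [0.5, -0.4, 0.2]
width: 0.0929
gripper_force: 0.0
```

play_rows(deltas=[100,28,26,0,0,0,0,100,28,26,0,0,0,0,100,28,26,0,0,0,0,100,28,26,0,0,0,0,100,0,0,0,0,0,0,100,0,0,0,0,0,0])

```text
t: 2.07
position: [0.5535, -0.1807, 0.2822]
ee_rot: [1.0, 0.016, -0.0, -0.0]
force: [-0.6, 0.3, -0.4]
width: 0.0929
gripper_force: 0.0
```

Run:
```python
from h import *
from scipy.spatial.transform import Rotation as R
s=state();r=R.from_quat(s["ee_rot"]);print(s["t"],s["position"],r.as_matrix().round(3),s["joints"],s["force"])
p,d=capture("wrist");cv2.imwrite("pics/d.png",p)
c=get_calibration("wrist");print({k:np.round(v,4).tolist() for k,v in c.items()})
```

```text
2.0667 [ 0.55345391 -0.18067217  0.28221814] [[ 1.     0.032 -0.001]
 [ 0.032 -1.     0.   ]
 [-0.001 -0.    -1.   ]] [-3.95475304e-01  3.54928942e-01  1.48550635e+00 -3.86926141e-05
  1.30169557e+00  1.14373703e+00] [-0.57799845  0.27228765 -0.428102  ]
{'intrinsics': [[325.1923, 0.0, 275.6908], [0.0, 325.1923, 214.0648], [0.0, 0.0, 1.0]], 'T_tool_cam': [[-0.0007, -0.9663, -0.2572, 0.0719], [1.0, -0.0005, -0.001, 0.0002], [0.0009, -0.2572, 0.9663, -0.1669], [0.0, 0.0, 0.0, 1.0]]}
```

View pics/d.png

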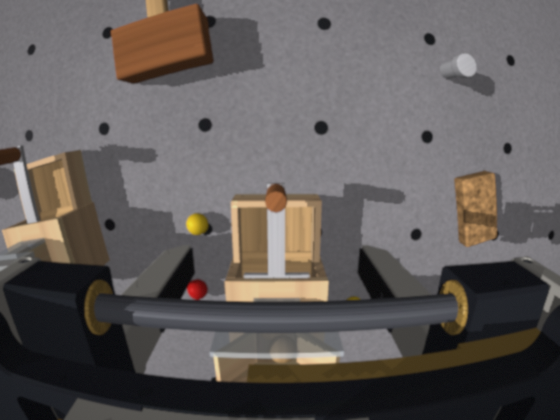

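The wrist view shows the post at (276,193), centred between the fingers. I'll descend and grip.

play_rows(deltas=[100,2,0,-30,0,0,0,100,0,0,-35,0,0,0,100,0,0,-35,0,0,0,100,0,0,-35,0,0,0,100,0,0,-30,0,0,0,100,0,0,-18,0,0,0,100,0,0,0,0,0,0])

```text
t: 2.7
position: [0.5519, -0.1824, 0.0961]
ee_rot: [1.0, 0.014, -0.003, -0.001]
force: [0.7, 1.2, -1.0]
width: 0.0932
gripper_force: 0.0
```

play_rows(deltas=[10,0,0,0,0,0,0,10,0,0,0,0,0,0,10,0,0,0,0,0,0,10,0,0,0,0,0,0,10,0,0,0,0,0,0,10,0,0,0,0,0,0,10,0,0,0,0,0,0,10,0,0,0,0,0,0], force=25)

```text
t: 3.37
position: [0.5548, -0.182, 0.0998]
ee_rot: [1.0, 0.014, 0.0, 0.0]
force: [-0.2, 0.3, 0.3]
width: 0.0445
gripper_force: 0.0
```

play_rows(deltas=[10,0,1,0,0,0,0,10,0,0,0,0,0,0,10,0,0,0,0,0,0,10,0,0,0,0,0,0,10,0,0,0,0,0,0,10,0,0,0,0,0,0,10,0,0,0,0,0,0,10,0,0,0,0,0,0])

```text
t: 4.03
position: [0.5547, -0.1806, 0.0996]
ee_rot: [1.0, 0.014, -0.0, -0.0]
force: [0.1, 4.0, 0.9]
width: 0.0217
gripper_force: 25.0
```

Gripped, with a width of 21.7 mm that matches the post. Now the pull.

play_rows(deltas=[10,8,0.2,0,0,0,0,10,8,0.2,0,0,0,0,10,8,0.2,0,0,0,0,10,8,0.2,0,0,0,0,10,8,0.2,0,0,0,0,10,8,0.2,0,0,0,0,10,7,0.2,0,0,0,0,10,0,0,0,0,0,0])

```text
t: 4.7
position: [0.6099, -0.1787, 0.0996]
ee_rot: [1.0, 0.015, -0.001, -0.001]
force: [0.1, 8.5, 2.4]
width: 0.0216
gripper_force: 25.0
```

play_rows(deltas=[10,0,0,0,0,0,0,10,0,0,0,0,0,0,10,0,0,0,0,0,0,10,0,0,0,0,0,0,10,0,0,0,0,0,0,10,0,0,0,0,0,0,10,0,0,0,0,0,0,10,0,0,0,0,0,0])

```text
t: 5.37
position: [0.61, -0.1787, 0.0996]
ee_rot: [1.0, 0.014, 0.0, -0.001]
force: [1.5, 8.8, 1.2]
width: 0.0217
gripper_force: 25.0
```

Run:
```python
from h import *
p,d=capture("scene");cv2.imwrite("pics/e.png",np.hstack([cv2.resize(p[150:360,150:330],(514,600),interpolation=3)]))
for l in tip_of("scene","ball_top_center"): print(l["uv"],l["confidence"],world("scene",d,l["uv"]).round(3))
```

```text
[158.3, 290.8] 0.61 [[ 0.368 -0.312  0.029]]
[236.1, 327.0] 0.56 [[ 0.531 -0.215  0.044]]
[299.3, 296.2] 0.47 [[ 0.645 -0.153  0.198]]
```

View pics/e.png

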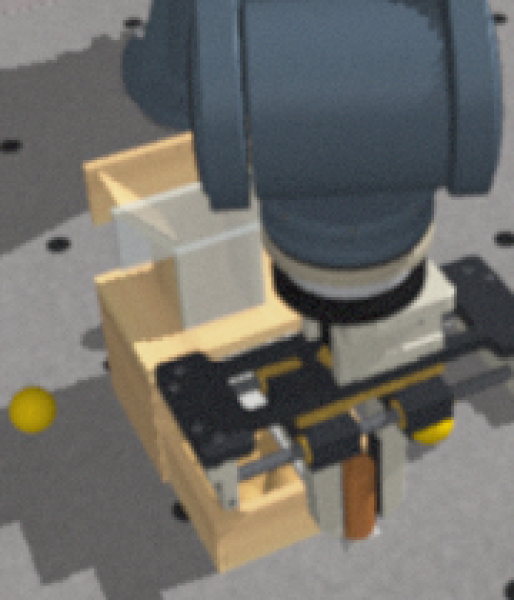

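The neck behind the window looks empty and a ball shows in the tray at about (236,327). I'll check with the wrist and top cameras.

Run:
```python
from h import *
w,_=capture("wrist");n1=[(np.round(x["extent"]).tolist(),round(x["confidence"],2)) for x in boxes_of("wrist","ball_top_center")]
t,d=capture("top");n2=[(np.round(x["uv"]),round(x["confidence"],2),world("top",d,x["uv"]).round(3)) for x in tip_of("top","ball_top_center")]
print(n1,n2)
cv2.imwrite("pics/f.png",np.hstack([cv2.resize(w[170:420,150:400],(400,400),interpolation=3),cv2.resize(t[100:260,290:450],(400,400),interpolation=3)]))
```

```text
[([299.0, 332.0, 307.0, 344.0], 0.46)] [(array([413., 245.]), 0.5, array([[ 0.346, -0.132,  0.637]]))]
```

View pics/f.png

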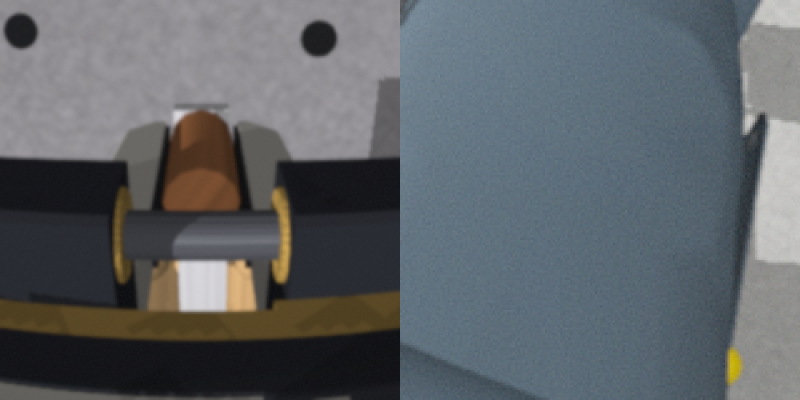

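play_rows(deltas=[10,1,1,0,0,0,0,10,1,0,0,0,0,0,10,1,0,0,0,0,0,10,0,0,0,0,0,0,10,0,0,0,0,0,0,10,0,0,0,0,0,0])

```text
t: 6.17
position: [0.6101, -0.1786, 0.0994]
ee_rot: [1.0, 0.015, -0.003, -0.0]
force: [-16.1, 3.4, 9.7]
width: 0.0215
gripper_force: 25.0
```

Run:
```python
from h import *
a=cv2.imread("scene.png");b,_=capture("scene")
f=lambda p:cv2.resize(p[180:270,175:265],(400,400),interpolation=3)
cv2.imwrite("pics/g.png",np.hstack([f(a),f(b)]))
```

```text
(no output)
```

View pics/g.png

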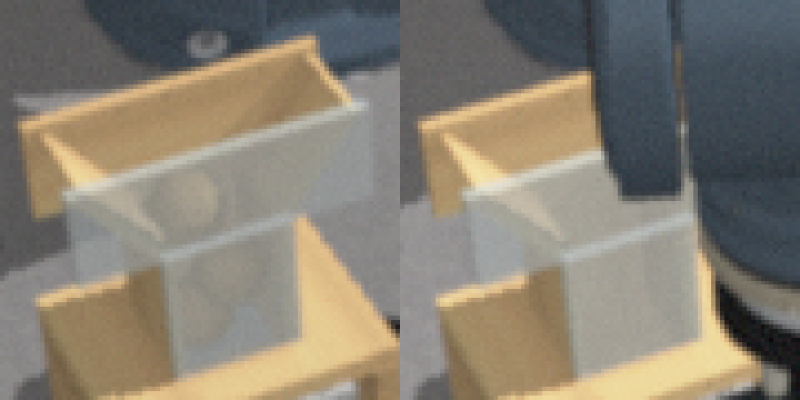

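The crops show balls in the neck before (left) and an empty neck now (right), so all three dropped. The out stop is at TCP x 0.610, so home should be near 0.550. Pushing back.

play_rows(deltas=[10,-7,-0.2,0,0,0,0,10,-8,-0.2,0,0,0,0,10,-8,-0.2,0,0,0,0,10,-8,-0.2,0,0,0,0,10,-8,-0.2,0,0,0,0,10,-8,-0.2,0,0,0,0,10,-8,-0.2,0,0,0,0,10,-6,-0.2,0,0,0,0])

```text
t: 6.88
position: [0.5508, -0.1807, 0.0996]
ee_rot: [1.0, 0.014, 0.0, 0.0]
force: [3.0, -3.2, -4.2]
width: 0.0218
gripper_force: 25.0
```

play_rows(deltas=[10,-2,0,0,0,0,0,10,-1,0,0,0,0,0,10,-1,0,0,0,0,0,10,0,0,0,0,0,0,10,0,0,0,0,0,0])

```text
t: 7.3
position: [0.5498, -0.1808, 0.0998]
ee_rot: [1.0, 0.014, 0.003, 0.001]
force: [16.2, -2.5, -12.5]
width: 0.0216
gripper_force: 25.0
```

Home stop reached: 60.3 mm of travel and 16 N at the stop. Release straight up.

play_rows(deltas=[100,0,0,0,0,0,0,100,0,0,0,0,0,0,100,0,0,0,0,0,0,100,0,0,0,0,0,0,100,0,0,0,0,0,0,100,0,0,0,0,0,0,100,0,0,0,0,0,0,100,0,0,0,0,0,0])

```text
t: 7.97
position: [0.5476, -0.1802, 0.0996]
ee_rot: [1.0, 0.014, -0.0, -0.0]
force: [0.5, -0.3, -0.0]
width: 0.0705
gripper_force: 0.0
```

play_rows(deltas=[100,0,0,10,0,0,0,100,0,0,25,0,0,0,100,0,0,35,0,0,0,100,0,0,35,0,0,0,100,0,0,35,0,0,0,100,0,0,35,0,0,0,100,0,-30,0,0,0,0,100,0,-35,0,0,0,0])

```text
t: 8.63
position: [0.5486, -0.2449, 0.2784]
ee_rot: [1.0, 0.016, 0.002, 0.001]
force: [0.6, -1.3, -0.9]
width: 0.0931
gripper_force: 0.0
```

play_rows(deltas=[100,-25,-30,0,0,0,0,100,-25,-30,0,0,0,0,100,-25,-30,0,0,0,0,100,-25,-30,0,0,0,0,100,-25,-30,0,0,0,0,100,-25,-30,0,0,0,0,100,-25,-30,0,0,0,0,100,0,0,0,0,0,0])

```text
t: 9.3
position: [0.3687, -0.4593, 0.2753]
ee_rot: [1.0, 0.012, -0.0, 0.001]
force: [0.7, 0.6, 0.5]
width: 0.0931
gripper_force: 0.0
```

Run:
```python
from h import *
c="top";p,d=capture(c);q,_=capture("scene");h=cv2.cvtColor(p,cv2.COLOR_BGR2HSV)
v,u=np.mgrid[:420,:560];P=world(c,d,np.c_[u.ravel(),v.ravel()]);H=h.reshape(-1,3)
m=(P[:,0]>.43)&(P[:,0]<.66)&(P[:,1]<-.08)&(P[:,1]>-.27)&(H[:,1]>130)&(P[:,2]>.132)&(P[:,2]<.15)
print("post",P[m].mean(0).round(4),m.sum())
cv2.imwrite("pics/i.png",np.hstack([cv2.resize(p[110:260,305:425],(400,500),interpolation=3),cv2.resize(q[180:360,165:309],(400,500),interpolation=3)]))
s=state();print(s["t"],s["position"],s["force"])
```

```text
post [ 0.5489 -0.1786  0.1402] 106
9.4 [ 0.37181437 -0.45590713  0.27522155] [-0.13911227  0.68560228  0.79012489]
```

View pics/i.png

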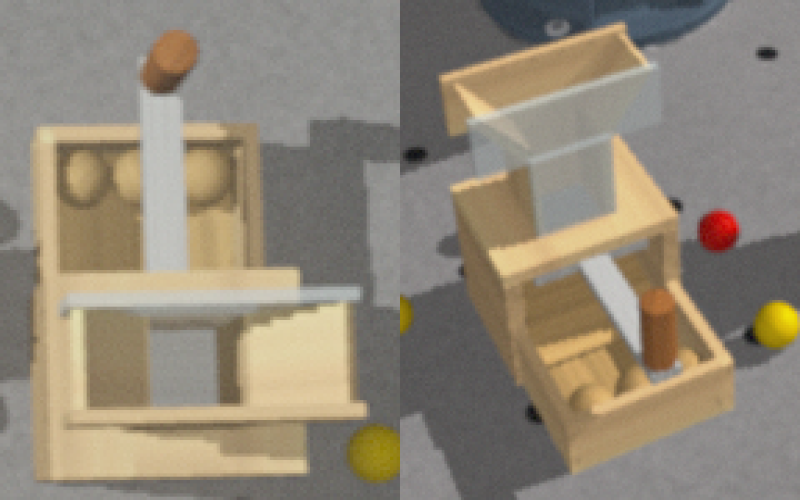

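All three balls lie in the tray at crop (85,175), (140,175) and (205,175). The neck is empty and the gate is shut, with the post 4.6 mm further in than at the start.

```bash
python3 -c "
from cell import *
print(job_done())"
```

```text
the job is handed in; nothing more can be done
None
```

I pulled the ball hopper's gate out, all three balls dropped into the catch tray, and I pushed the gate back to its home stop and released it; I never touched the dowel hopper's gate, and the job is handed in at about 9.4 s.

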